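Clear the offcuts and hold the hidden bolt head against the nut runner

TASK

The orange nut runner is dragging the bolt round together with its nut, and two offcuts lie across the gap behind the black bracket. Put both offcuts in the red scrap bin, then reach down into the gap, grip the bolt head between the fingers so that it stops turning, and finish while still holding it still. Leave everything else on the bench where it is.

Things in the scene. Friction and masses are not known exactly. Their poses are not given: they have to be found in the camera images.
- fixture: Fixed assembly fixture holding bracket, bolt and nut runner. Origin on the bench right under the bolt head; x points away from the robot along the bolt (from runner to backing plate), y along the bracket, z up. Steel base plate 150 x 210 mm, 12 mm thick, centred on the origin.
- gap_mouth (a point): Middle of the gap's open top, 112 mm above the bench, axes as the fixture. Black bracket: upright, x = -31 to -25 mm; aluminium backing plate: x = +25 to +31 mm; both 190 mm long in y, tops at this height, so the gap is 50 mm wide, open above and at its ends. The backing plate has a notch 44 mm wide in y at its middle, down to 50 mm above the bench. The bracket has none.
- runner (a point): Orange nut runner, 46 mm diameter, lying along fixture x at 85 mm height in a blue cradle 60 mm wide, fixed, on the robot's side of the bracket; with its socket it reaches from fixture x = -45 to -226 mm. This point is on its axis, 150 mm before the bolt head.
- bolt_head (a point): Centre of the steel hexagon bolt head in the gap: 24 mm across flats, 28 across corners, 16 mm thick along fixture x, midway in the gap (17 mm free to either plate), 85 mm above the bench, 27 mm below the gap's mouth. A 16 mm shank joins it to the bracket. The axes of this point turn with the bolt: take directions from the fixture.
- bolt (a joint): Bolt angle about fixture x (rad, 0 to 6), growing clockwise seen from the robot. At 0 two flats face fixture +y and -y; the hexagon repeats every 1.047 rad. The runner turns it slowly (about 0.04 rad/s, 0.1 N m) while nothing holds the head; fingers gripping the head from both y sides with 10 N or more stop it at whatever angle it has.
- wood_offcut: Loose light wood offcut, 84 x 28 x 26 mm (its x, y, z), about 40 g, origin at the centre of its underside. It lies flat across the gap on the tops of bracket and backing plate, its long x axis roughly along fixture x, to one side of the bolt head.
- profile_offcut: Loose blue aluminium profile offcut with black grooves, 84 x 28 x 26 mm (its x, y, z), about 90 g, origin at the centre of its underside. It lies flat across the gap in the same way, to the other side of the bolt head.
- scrap_bin: Red open-topped scrap bin, loose, 1.2 kg, 200 x 180 x 100 mm (its x, y, z), walls and floor 5 mm, origin at the centre of its underside. It stands on the bench to the left or right of the fixture; empty at the start.
- parts_tub: Blue tub of the same size filled with black parts, on the other side of the fixture. Not to be used or moved.
- wrench: Wrench lying on the bench, 180 mm long. Leave alone.
- screwdriver: Screwdriver lying on the bench. Leave alone.
- glue_bottle: Small white bottle, 40 mm diameter, 90 mm tall, standing beyond the fixture. Leave alone.
- nut_bowl: Grey bowl, 90 mm diameter, 40 mm tall, beyond the fixture. Leave alone.
- spare_bracket: Spare black angle bracket, 50 x 90 x 54 mm, at the right side of the bench. Leave alone.
- tape_measure: Yellow tape measure, 65 x 40 x 60 mm, at the left side of the bench. Leave alone.
There are look-alikes about, which are no part of the job. Leave any purple look-alike of the wood_offcut alone.

How it is judged:
On the way, in this order (a step that is already met when the one before it is completed fails the run):
1. both offcuts lie in the scrap bin, let go (x of wood_offcut in the frame of scrap_bin between -0.095 and 0.095 m and y of wood_offcut in the frame of scrap_bin between -0.085 and 0.085 m and z of wood_offcut in the frame of scrap_bin between 0 and 0.085 m and contact force between each of wood_offcut, profile_offcut and the arm below 0.1 N and contact force between each of wood_offcut, profile_offcut and the fingers below 0.1 N and linear speed of each of wood_offcut, profile_offcut below 0.05 m/s and x of profile_offcut in the frame of scrap_bin between -0.095 and 0.095 m and y of profile_offcut in the frame of scrap_bin between -0.085 and 0.085 m and z of profile_offcut in the frame of scrap_bin between 0 and 0.085 m), for 0.2 s.
2. the bolt head is gripped between the fingers and has stopped turning (distance between the grasp point and bolt_head below 0.016 m and contact force between the fingers and bolt above 6 N and velocity of joint bolt between -0.01 and 0.01 rad/s), for 0.3 s.
At the end, for the whole second after the job is handed in: Both offcuts lie at rest in the upright scrap bin, and the fingers straddle the bolt head (grasp point within 16 mm of its centre), press on it with more than 6 N and keep it still (slower than 0.01 rad/s; left free it turns at about 0.04 rad/s) through the last second (all of step 1 and all of step 2 and angle between scrap_bin's own z axis and vertical below 0.1 rad); the arm keeps its last pose, push and grip.
It fails at once if a bystander on the bench is shifted by more than 30 mm (distance of any of parts_tub, wrench, screwdriver, glue_bottle, nut_bowl, spare_bracket, tape_measure from where it was at the start of the episode above 0.03 m).
It fails at once if the scrap bin is shoved by more than 60 mm or tipped (distance of scrap_bin from where it was at the start of the episode above 0.06 m or angle between scrap_bin's own z axis and vertical above 0.5 rad).
It also fails if it takes over 72 s, if anything falls off the work surface, if the arm or the gripper's body presses on something with over 40 N, if the wrist force passes 120 N, or if a joint passes its speed limit or range.

ROBOT

A 6-joint arm with a two-finger parallel gripper is mounted at the origin on the work surface. World frame = base frame: x ahead of the robot, y to its left, z up, the work surface at z = 0. Lengths are in m, angles in rad, forces in N, time in s.
With the tool pointing down it reaches from about 0.15 to 0.775 m from the base axis. Payload 6.1 kg.
Tool frame: the origin (TCP) lies midway between the tips of the shut fingers; the grasp point (between the pads) lies 19 mm behind it; x points along the fingers, y is the direction in which the jaws open and shut, and the axes are right-handed (so a half turn about x gives the same grasp; the last joint's range is limited). The gripper opens to 85 mm and grips with 20 to 120 N. Pads are 22 mm wide; open, the fingers measure 114 mm over their backs; the gripper's body (76 mm by 85 mm) begins 54 mm behind the grasp point. The pads swing forward as they close: fully open they stand 13 mm farther back than shut.
Start: joints at [1.146, 0.126, -0.04, 1.405, 0, 1.571], TCP at [0.216, 0.478, 0.231] pointing down, gripper open.
Joint ranges: [-2.72, 2.72], [-0.95, 1.95], [-1.27, 1.35], [-1.78, 2.02], [-1.46, 1.47], [-3.14, 3.14]. Speed limits (rad/s): [2.39, 2.39, 3.01, 3.14, 3.14, 3.14].

INTERFACE

Orientations are given as a 3x3 rotation matrix whose columns are the frame's x, y, z axes.
In Python, from station import get_state, capture, calibration, close_job gives the robot as it stands. The module is installed in compiled form; this text tells all that it offers.
- The arm moves only by the tool step_arm, never from a script. Its argument "steps" is a list that holds one entry, the list of rows, each a list of 6 numbers: the shift along the tool's x, y, z in mm, then the turn, a rotation vector about the tool's x, y, z in degrees. In form: [[[x, y, z, rx, ry, rz], ...]]. A call has 1 to 20 rows; each row shifts and turns the commanded pose from where the row before left it, along the tool's axes as they then stand; what a row does not reach is not made up. A row lasts 1/10 s, in which the tool goes at most 50 mm and 8.59 degrees, less where a joint would pass 70% of its speed; a pose out of reach is approached as far as the arm can. A call with a gripper value outside its range is refused whole. "claw" is the gripper command: -1 is fully open, 1 is shut, values between are in proportion, set as the call begins (left out, the last holds). The fingers move at their own pace and stop on an object; "squeeze" is the grip in N (left out, the last holds). Time passes only in rows, so rows that do not move let the fingers close. It gives the time, the measured TCP pose, the force and the opening at its end, in the units of the state.
- get_state(): the state, without advancing time (a new reading comes with each control period).
- capture(name): name is "scene" or "top" or "wrist"; returns (picture, depth): 400x640x3 uint8, red, green, blue; 400x640 float32, m along the optical axis (not along the pixel's ray), 0 where there is no reading.
- calibration(name): a dict with "camera_matrix" (3x3 intrinsics, pixels), "camera_from_world" (4x4, takes a point from world to camera coordinates); the wrist camera has in their place "hand_eye" (4x4, takes a point from camera to tool coordinates, whose origin is the TCP and whose axes are the tool frame's). Camera axes: x right, y down, z forward; pixel columns grow to the right and rows downward; lengths in m; the calibration is good to about 2 mm. A picture is of the moment at which its call begins: read the wrist's pose just before it. calibration takes no time and is no camera call.
- close_job(): hands the job in, once; it reports no verdict.
The state is a dict: "t": time; "qpos": joint angles; "dq": joint speeds; "tau": joint torques, N m; "eef_pos": TCP position; "tool_rot": TCP orientation; "ft_force": force on the tool from outside, world axes, zero at the start; "ft_torque": the same for the moment, N m; "grip_width": opening from 0.0 (shut) to 1.0 (fully open).
Only numpy, scipy, OpenCV 4.12 (cv2) and the standard library are available. Lean on these libraries where they do the work, as an engineer would, in place of code of your own. Each camera call takes 0.05 s, during which the arm holds its last target. There are 200 camera calls.

## Working session

There is one attempt and no reset: what is moved stays moved. The work goes in short steps, Python scripts to look and compute and a tool call to move; the robot and the scene stay as the last step left them, time stands still between calls to the robot, and variables do not carry over. Pictures are saved under pics/ and viewed, about 8 in all and at most 12, crops included, and the job is handed in when it is done.

Besides the shell and the picture viewer there is one more tool, called after ">>>" as a command line: name --argument value ..., lists and objects as JSON in quotes. step_arm: Moves the arm, as the interface text tells. Its arguments: {"type":"object","properties":{"steps":{"type":"array"},"claw":{"type":"number"},"squeeze":{"type":"number"}},"required":["steps"]}

```bash
mkdir -p pics; cat > h.py <<'E'
import numpy as np,cv2
from station import *
def snap(n,f):
    s=get_state();p,d=capture(n);cv2.imwrite(f'pics/{f}.png',p[:,:,::-1]);np.savez(f'pics/{f}.npz',p=p,d=d,pos=s['eef_pos'],R=s['tool_rot']);return p,d,s
def T_wc(n,s=None):
    c=calibration(n)
    if 'hand_eye' in c:
        T=np.eye(4);T[:3,:3]=np.array(s['tool_rot']).reshape(3,3);T[:3,3]=s['eef_pos'];return c['camera_matrix'],T@np.array(c['hand_eye'])
    return np.array(c['camera_matrix']),np.linalg.inv(np.array(c['camera_from_world']))
def cloud(n,d,s=None):
    K,T=T_wc(n,s);v,u=np.mgrid[:d.shape[0],:d.shape[1]]
    P=np.stack([(u-K[0][2])/K[0][0]*d,(v-K[1][2])/K[1][1]*d,d],-1);return P@T[:3,:3].T+T[:3,3]
def ray(n,u,v,z,s=None):
    K,T=T_wc(n,s);r=T[:3,:3]@np.array([(u-K[0][2])/K[0][0],(v-K[1][2])/K[1][1],1]);o=T[:3,3];return o+r*(z-o[2])/r[2]
E
python3 - <<'E'
from h import *
for n in('top','scene'):
    p,d,s=snap(n,n+'0')
    K,T=T_wc(n);print(n,K[0],T[:3,3].round(3),(d>0).mean())
print(s)
E
```

```text
top [455.28863684   0.         321.01435644] [0.32  0.01  1.381] 0.9958984375
scene [428.75568426   0.         317.65909221] [1.257 0.798 1.028] 0.971140625
{'t': 0.05, 'qpos': array([ 1.14596392e+00,  1.26407040e-01, -4.05855266e-02,  1.40538746e+00,
       -1.15428557e-05,  1.57080211e+00]), 'dq': array([ 1.89402178e-03, -5.21581294e-04,  1.84504866e-03,  1.76468800e-03,
       -4.61436498e-04, -2.68383197e-05]), 'tau': array([-4.34685580e-05, -4.37329280e+01,  3.53973770e+01,  1.39102939e-02,
        9.44352769e-05, -3.18457303e-06]), 'eef_pos': array([0.21623046, 0.47797454, 0.23052457]), 'tool_rot': array([[-6.42232340e-04,  4.12172842e-01,  9.11105447e-01],
       [-1.44767578e-03,  9.11104297e-01, -4.12173342e-01],
       [-9.99998746e-01, -1.58369634e-03,  1.15519962e-05]]), 'ft_force': array([0.9569989 , 0.19105714, 0.08353501]), 'ft_torque': array([ 0.01011236,  0.02968246, -0.00455694]), 'grip_width': 1.0018239176554973}
```

View pics/top0.png

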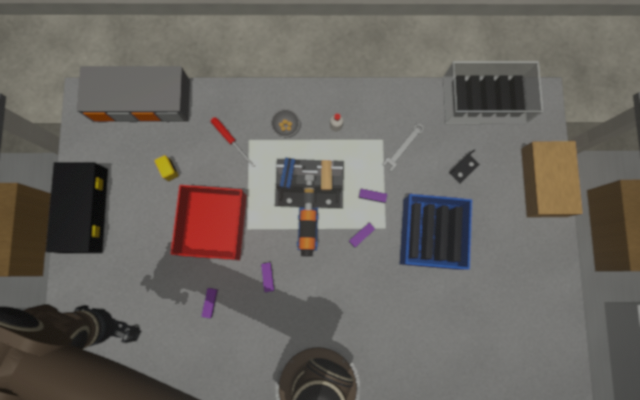

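View pics/scene0.png

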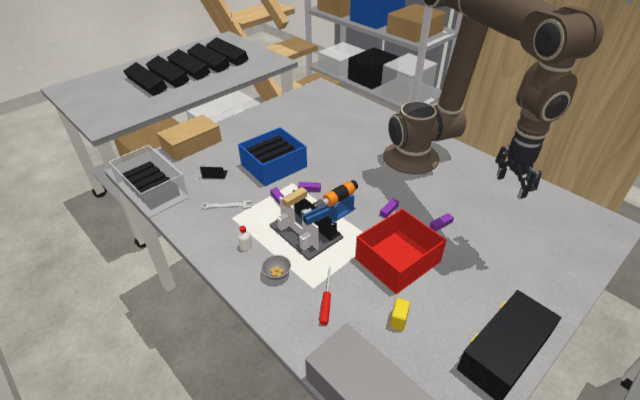

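The top view shows the red bin at (209,222) and the fixture at (310,183). The blue profile is at (287,172) and the wood offcut at (326,175), both lying across the gap. Things that could be mistaken for an offcut:
- Purple look-alikes at (373,196), (362,235), (268,277) and (210,303), all on the bench.
- The blue cradle under the runner, at (308,215).
- The blue tub at (437,232).

My choice is the pair on the fixture. Next I measure them and check a crop.

```bash
python3 - <<'E'
from h import *
z=np.load('pics/top0.npz');p,d=z['p'],z['d'];C=cloud('top',d);h=cv2.cvtColor(p,cv2.COLOR_RGB2HSV).astype(int)
roi=np.zeros(d.shape,bool);roi[145:215,268:350]=1
def rep(n,m):
    P=C[m];q=P[:,:2].astype(np.float32);print(n,m.sum(),'med',np.median(P,0).round(4),'rect',cv2.minAreaRect(q))
zz=C[...,2]
print('bench z',np.median(zz[100:130,400:440]))
H,S,V=h[...,0],h[...,1],h[...,2]
rep('prof',roi&(H>100)&(H<125)&(S>120)&(zz>.125)&(np.arange(640)<300))
rep('wood',roi&(H>8)&(H<25)&(S>70)&(zz>.125)&(np.arange(640)>315))
rep('high',roi&(zz>.125)); rep('plates',roi&(zz>.105)&(zz<.119))
rb=np.zeros_like(roi);rb[175:270,160:255]=1
rep('binrim',rb&((H<6)|(H>174))&(S>150)&(zz>.092)&(zz<.108))
rep('orange',(H>5)&(H<15)&(S>180)&(zz>.09)&(zz<.12)&(np.arange(640)>290)&(np.arange(640)<325))
c=p[140:260,240:360,::-1];cv2.imwrite('pics/crop.png',cv2.resize(c,(600,600),interpolation=cv2.INTER_CUBIC))
E
```

```text
bench z -0.00021835334793895989
prof 95 med [0.6009 0.0774 0.1375] rect ((0.6035879850387573, 0.08275555074214935), (0.023295998573303223, 0.07398073375225067), 79.75402069091797)
wood 281 med [ 0.5938 -0.0262  0.1373] rect ((0.5955766439437866, -0.027387667447328568), (0.025468014180660248, 0.08120138943195343), 89.43647766113281)
high 633 med [0.5974 0.0103 0.1376] rect ((0.4896814823150635, 0.044157251715660095), (0.14209385216236115, 0.32322701811790466), 79.97935485839844)
plates 218 med [0.571  0.0235 0.111 ] rect ((0.5611028671264648, 0.02401704341173172), (0.18965782225131989, 0.14486661553382874), 84.6911849975586)
binrim 476 med [0.4626 0.3055 0.0991] rect ((0.47114551067352295, 0.31118664145469666), (0.18164430558681488, 0.19912934303283691), 85.23365783691406)
orange 113 med [0.4185 0.0336 0.1037] rect ((0.4445430338382721, 0.02824295498430729), (0.031697340309619904, 0.10263753682374954), 87.80142211914062)
```

View pics/crop.png

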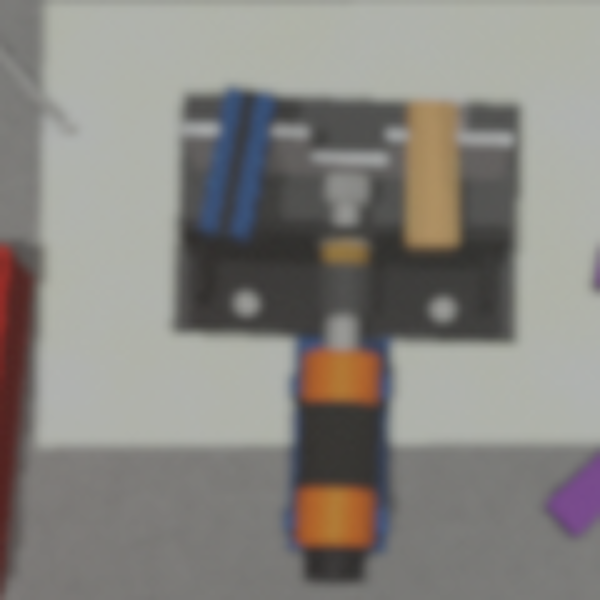

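The crop confirms the pair: the profile is centred near (287,173) at about -10° yaw, and the wood near (327,175) at about 0°. The bolt head is at (309,177). Next I compute positions by rays.

```bash
python3 - <<'E'
from h import *
f=lambda x,y,z:ray('top',240+x/5-.4,140+y/5-.4,z).round(4)
print('prof ends',f(227,228,.138),f(250,92,.138));print('wood',f(433,247,.138),f(433,102,.138))
print('head top',f(347,187,.098),'plate L/R top edge line',f(185,130,.112),f(510,140,.112))
print('base corners',f(185,95,.012),f(518,105,.012),f(175,330,.012),f(513,340,.012))
print('runner',f(340,370,.108),f(334,530,.108))
for u,v in((178,185),(243,187),(174,257),(240,260)):print(ray('top',u,v,.1).round(3))
E
```

```text
prof ends [0.566  0.0883 0.138 ] [0.6437 0.0758 0.138 ]
wood [ 0.5546 -0.0261  0.138 ] [ 0.6375 -0.0269  0.138 ]
head top [0.5976 0.0219 0.098 ] plate L/R top edge line [0.6283 0.1142 0.112 ] [ 0.6216 -0.0715  0.112 ]
base corners [0.6748 0.1225 0.012 ] [ 0.6676 -0.0833  0.012 ] [0.528  0.1275 0.012 ] [ 0.5206 -0.0778  0.012 ]
runner [0.49   0.0262 0.108 ] [0.4001 0.0299 0.108 ]
[0.576 0.396 0.1  ]
[0.569 0.211 0.1  ]
[0.372 0.398 0.1  ]
[0.362 0.215 0.1  ]
```

>>> step_arm --steps '[[[0,0,0,-7.2,0,0],[0,0,0,-7.1,0,0],[0,0,0,0,0,0]]]' --claw -1

```text
t: 0.4
eef_pos: [0.2163, 0.4781, 0.2309]
tool_rot: [[-0.0, 0.174, 0.985], [-0.001, 0.985, -0.174], [-1.0, -0.001, -0.0]]
ft_force: [-0.6, -0.1, -0.3]
grip_width: 0.998
```

>>> step_arm --steps '[[[0,-23,32,0,0,0],[0,-23,32,0,0,0],[0,-23,32,0,0,0],[0,-23,32,0,0,0],[0,-23,32,0,0,0],[0,-23,32,0,0,0],[0,-23,32,0,0,0],[0,-23,32,0,0,0],[0,-23,32,0,0,0],[0,-23,32,0,0,0],[0,-23,32,0,0,0],[0,-23,32,0,0,0],[0,-23,32,0,0,0],[0,-23,32,0,0,0],[0,0,0,0,0,0],[0,0,0,0,0,0]]]'

```text
t: 2.0
eef_pos: [0.6015, 0.0824, 0.2304]
tool_rot: [[-0.002, 0.178, 0.984], [0.0, 0.984, -0.178], [-1.0, -0.0, -0.002]]
ft_force: [0.2, 0.7, -0.1]
grip_width: 1.002
```

```bash
python3 - <<'E'
from h import *
p,d,s=snap('wrist','w1');print(s['eef_pos'],(d>0).mean())
C=cloud('wrist',d,s);h=cv2.cvtColor(p,cv2.COLOR_RGB2HSV).astype(int);H,S,V=h[...,0],h[...,1],h[...,2];zz=C[...,2]
for n,m in(('prof',(H>100)&(H<125)&(S>110)),('wood',(H>8)&(H<25)&(S>60))):
    m=m&(zz>.13)&(zz<.145)&(C[...,0]>.5);P=C[m]
    if m.sum()>20:print(n,m.sum(),np.median(P,0).round(4),cv2.minAreaRect(P[:,:2].astype(np.float32)))
E
```

```text
[0.60150083 0.08243107 0.23041219] 0.99600390625
prof 2133 [0.6021 0.0824 0.1377] ((0.6057621240615845, 0.08196809887886047), (0.028005089610815048, 0.08308444917201996), 79.73245239257812)
wood 2795 [ 0.5928 -0.0253  0.1376] ((0.6020902991294861, 0.02485913410782814), (0.13495035469532013, 0.08287597447633743), 86.11234283447266)
```

View pics/w1.png

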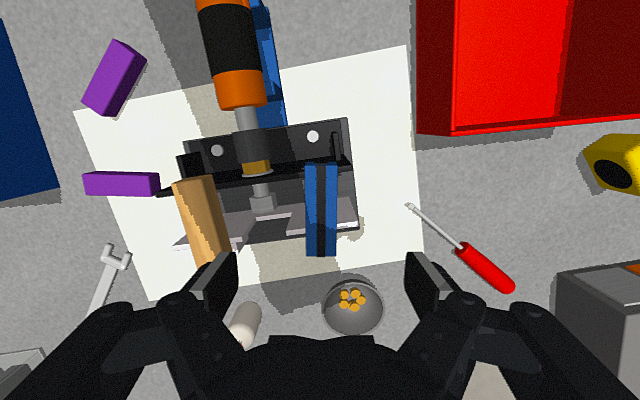

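The wrist view shows the profile centred between the open fingers at (320,210), with the bolt head at (263,205) and the wood at (200,215). Next is the descent and grip.

>>> step_arm --steps '[[[30,0,0,0,0,0],[30,0,0,0,0,0],[30,0,0,0,0,0],[20,0,0,0,0,0],[11,0,0,0,0,0],[0,0,0,0,0,0]]]'

```text
t: 2.65
eef_pos: [0.5999, 0.0839, 0.1092]
tool_rot: [[-0.002, 0.174, 0.985], [-0.0, 0.985, -0.174], [-1.0, -0.001, -0.002]]
ft_force: [-0.3, 0.3, 0.0]
grip_width: 1.002
```

>>> step_arm --steps '[[[0,0,0,0,0,0],[0,0,0,0,0,0],[0,0,0,0,0,0],[0,0,0,0,0,0],[0,0,0,0,0,0],[0,0,0,0,0,0],[0,0,0,0,0,0],[0,0,0,0,0,0],[0,0,0,0,0,0],[0,0,0,0,0,0]]]' --claw 1 --squeeze 30

```text
t: 3.65
eef_pos: [0.6019, 0.0832, 0.1112]
tool_rot: [[0.002, 0.174, 0.985], [0.0, 0.985, -0.174], [-1.0, 0.001, 0.002]]
ft_force: [-0.5, -0.8, 6.1]
grip_width: 0.318
```

>>> step_arm --steps '[[[-15,0,0,0,0,0],[-30,0,0,0,0,0],[-30,0,0,0,0,0],[-15,0,0,0,0,0],[0,27,-22,0,0,0],[0,27,-22,0,0,0],[0,27,-22,0,0,0],[0,27,-22,0,0,0],[0,27,-22,0,0,0],[0,27,-22,0,0,0],[0,27,-22,0,0,0],[0,27,-22,0,0,0],[0,0,0,0,0,0],[0,0,0,0,0,0]]]'

```text
t: 5.05
eef_pos: [0.4653, 0.3268, 0.1998]
tool_rot: [[-0.001, 0.173, 0.985], [-0.001, 0.985, -0.173], [-1.0, -0.001, -0.0]]
ft_force: [1.1, -0.2, -1.2]
grip_width: 0.321
```

```bash
python3 - <<'E'
from h import *
p,d,s=snap('wrist','w2');print(s['eef_pos'],s['grip_width'],s['ft_force'])
C=cloud('wrist',d,s);h=cv2.cvtColor(p,cv2.COLOR_RGB2HSV).astype(int);H,S,V=h[...,0],h[...,1],h[...,2]
m=((H<6)|(H>174))&(S>150)&(abs(C[...,2]-.1)<.006);print(m.sum(),cv2.minAreaRect(C[m][:,:2].astype(np.float32)))
E
```

```text
[0.46525187 0.32684227 0.19982923] 0.32148221453829784 [ 1.11564596 -0.16027678 -1.18709552]
3874 ((0.4726448059082031, 0.3116784989833832), (0.17978140711784363, 0.19772200286388397), 85.27293395996094)
```

View pics/w2.png

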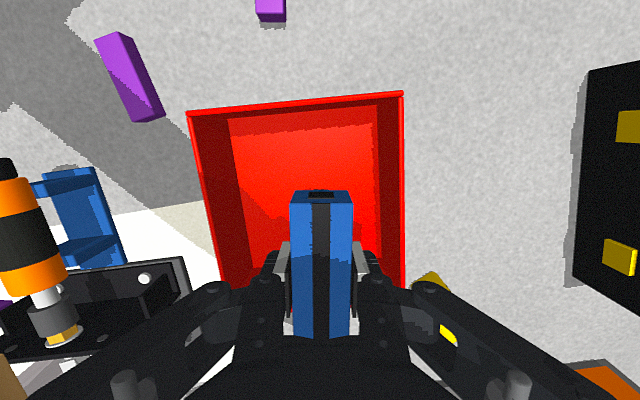

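The profile is held well, centred at (320,265) over the bin. Next I lower and release it.

>>> step_arm --steps '[[[30,5,2,0,0,0],[30,5,2,0,0,0],[30,0,0,0,0,0],[30,0,0,0,0,0],[20,0,0,0,0,0],[10,0,0,0,0,0],[0,0,0,0,0,0]]]'

```text
t: 5.8
eef_pos: [0.4712, 0.3342, 0.0489]
tool_rot: [[-0.002, 0.176, 0.984], [-0.002, 0.984, -0.176], [-1.0, -0.002, -0.002]]
ft_force: [-0.5, -0.1, -1.4]
grip_width: 0.321
```

>>> step_arm --steps '[[[0,0,0,0,0,0],[0,0,0,0,0,0],[0,0,0,0,0,0],[0,0,0,0,0,0],[0,0,0,0,0,0],[-20,0,0,0,0,0],[-40,0,0,0,0,0],[-40,0,0,0,0,0],[-40,0,0,0,0,0],[-30,0,0,0,0,0],[0,0,0,0,0,0]]]' --claw 0

```text
t: 6.9
eef_pos: [0.4729, 0.3369, 0.2256]
tool_rot: [[0.007, 0.174, 0.985], [0.005, 0.985, -0.174], [-1.0, 0.006, 0.006]]
ft_force: [1.5, -0.1, -0.4]
grip_width: 0.497
```

>>> step_arm --steps '[[[0,0,0,-4.8,0,0],[0,0,0,-4.7,0,0],[0,-40,14,0,0,0],[0,-40,14,0,0,0],[0,-40,14,0,0,0],[0,-40,14,0,0,0],[0,-40,14,0,0,0],[0,-40,14,0,0,0],[0,-40,14,0,0,0],[0,-40,14,0,0,0],[0,-40,14,0,0,0],[0,0,0,0,0,0],[0,0,0,0,0,0],[0,0,0,0,0,0]]]' --claw -0.4

```text
t: 8.3
eef_pos: [0.5935, -0.0248, 0.2197]
tool_rot: [[-0.001, 0.009, 1.0], [0.0, 1.0, -0.009], [-1.0, 0.0, -0.001]]
ft_force: [-0.7, -0.3, 0.5]
grip_width: 0.697
```

```bash
python3 - <<'E'
from h import *
p,d,s=snap('wrist','w3');print(s['eef_pos'],s['tool_rot'].round(3),s['grip_width'])
C=cloud('wrist',d,s);h=cv2.cvtColor(p,cv2.COLOR_RGB2HSV).astype(int);H,S,V=h[...,0],h[...,1],h[...,2];zz=C[...,2]
m=(H>8)&(H<25)&(S>60)&(zz>.13)&(zz<.145)&(C[...,0]>.54)&(C[...,1]<.0);P=C[m]
print(m.sum(),np.median(P,0).round(4),cv2.minAreaRect(P[:,:2].astype(np.float32)))
p,d,s=snap('top','t3');C=cloud('top',d);h=cv2.cvtColor(p,cv2.COLOR_RGB2HSV).astype(int)
m=(h[...,0]>100)&(h[...,0]<125)&(h[...,1]>110);m[:,:170]=0;m[:,250:]=0;m[:180]=0;m[265:]=0
print('prof in bin',m.sum(),np.median(C[m],0),cv2.minAreaRect(C[m][:,:2].astype(np.float32)))
E
```

```text
[ 0.59354065 -0.02477194  0.21974721] [[-0.001  0.009  1.   ]
 [ 0.     1.    -0.009]
 [-1.     0.    -0.001]] 0.6970721555484418
3132 [ 0.5954 -0.0272  0.1376] ((0.5994938015937805, -0.027278730645775795), (0.027835140004754066, 0.08425034582614899), 88.5773696899414)
prof in bin 118 [0.4759045  0.33454356 0.03051776] ((0.475519061088562, 0.33749496936798096), (0.023218005895614624, 0.07313570380210876), 79.5362319946289)
```

The profile lies flat in the bin with its top at 0.031 m, as expected. The wood is at (0.599, -0.027), so I correct by +4 mm in x and -2.5 mm in y and descend.

>>> step_arm --steps '[[[30,-2.5,4,0,0,0],[30,0,0,0,0,0],[30,0,0,0,0,0],[12,0,0,0,0,0],[8,0,0,0,0,0],[0,0,0,0,0,0]]]'

```text
t: 9.0
eef_pos: [0.5978, -0.0274, 0.1102]
tool_rot: [[-0.001, 0.009, 1.0], [0.0, 1.0, -0.009], [-1.0, 0.0, -0.001]]
ft_force: [0.2, 0.1, -0.1]
grip_width: 0.697
```

>>> step_arm --steps '[[[0,0,0,0,0,0],[0,0,0,0,0,0],[0,0,0,0,0,0],[0,0,0,0,0,0],[0,0,0,0,0,0],[0,0,0,0,0,0],[0,0,0,0,0,0],[0,0,0,0,0,0]]]' --claw 1

```text
t: 9.8
eef_pos: [0.5989, -0.0281, 0.1119]
tool_rot: [[0.003, 0.009, 1.0], [0.0, 1.0, -0.009], [-1.0, 0.0, 0.003]]
ft_force: [0.1, 0.5, 6.4]
grip_width: 0.322
```

>>> step_arm --steps '[[[-15,0,0,0,0,0],[-30,0,0,0,0,0],[-30,0,0,0,0,0],[-15,0,0,0,0,0],[0,39.5,-16,0,0,0],[0,39.5,-16,0,0,0],[0,39.5,-16,0,0,0],[0,39.5,-16,0,0,0],[0,39.5,-16,0,0,0],[0,39.5,-16,0,0,0],[0,39.5,-16,0,0,0],[0,39.5,-16,0,0,0],[0,0,0,0,0,0],[0,0,0,0,0,0]]]'

```text
t: 11.2
eef_pos: [0.4725, 0.2899, 0.2003]
tool_rot: [[0.0, 0.007, 1.0], [-0.0, 1.0, -0.007], [-1.0, -0.0, 0.0]]
ft_force: [-0.6, 0.3, -0.5]
grip_width: 0.32
```

>>> step_arm --steps '[[[30,0,0,4,0,0],[30,0,0,4,0,0],[30,0,0,2,0,0],[30,0,0,0,0,0],[15,0,0,0,0,0],[10,0,0,0,0,0],[0,0,0,0,0,0]]]'

```text
t: 11.9
eef_pos: [0.4728, 0.2878, 0.0542]
tool_rot: [[-0.002, 0.184, 0.983], [-0.001, 0.983, -0.184], [-1.0, -0.002, -0.001]]
ft_force: [-0.4, -0.6, 0.1]
grip_width: 0.323
```

>>> step_arm --steps '[[[0,0,0,0,0,0],[0,0,0,0,0,0],[0,0,0,0,0,0],[0,0,0,0,0,0],[0,0,0,0,0,0],[-20,0,0,0,0,0],[-40,0,0,0,0,0],[-40,0,0,0,0,0],[-40,0,0,0,0,0],[-30,0,0,0,0,0],[0,0,0,-4.3,0,0],[0,0,0,-4.3,0,0]]]' --claw 0

```text
t: 13.1
eef_pos: [0.4735, 0.2896, 0.227]
tool_rot: [[0.003, 0.031, 1.0], [0.002, 1.0, -0.031], [-1.0, 0.002, 0.003]]
ft_force: [0.3, 0.3, -0.8]
grip_width: 0.499
```

>>> step_arm --steps '[[[0,-38,17,0,0,0],[0,-38,17,0,0,0],[0,-38,17,0,0,0],[0,-38,17,0,0,0],[0,-38,17,0,0,0],[0,-38,17,0,0,0],[0,-38,17,0,0,0],[0,0,0,0,0,0],[0,0,0,0,0,0],[0,0,0,0,0,0]]]' --claw -0.6

```text
t: 14.1
eef_pos: [0.5826, 0.02, 0.2253]
tool_rot: [[-0.0, 0.033, 0.999], [0.0, 0.999, -0.033], [-1.0, 0.0, -0.0]]
ft_force: [0.4, 0.1, 0.9]
grip_width: 0.796
```

```bash
python3 - <<'E'
from h import *
p,d,s=snap('wrist','w4');print(s['t'],s['eef_pos'],s['tool_rot'].round(3),s['grip_width'])
C=cloud('wrist',d,s);x,y,zz=C[...,0],C[...,1],C[...,2]
m=(abs(zz-.095)<.006)&(abs(y-.022)<.022)&(x>.585)&(x<.62);P=C[m]
if m.sum():print('head',m.sum(),P.min(0).round(4),P.max(0).round(4),np.median(P,0).round(4),np.argwhere(m).mean(0))
for n,a,b in(('bracket',.555,.59),('backing',.61,.645)):
    m=(abs(zz-.112)<.003)&(x>a)&(x<b)&(abs(y-.022)<.1);P=C[m];print(n,m.sum());m.sum() and print(cv2.minAreaRect(P[:,:2].astype(np.float32)),np.percentile(x[m]+.035*(y[m]-.022),[3,97]),y[m].min(),y[m].max())
p,d,s=snap('top','t4');C=cloud('top',d)
c=p[165:280,160:260,::-1];cv2.imwrite('pics/bin.png',cv2.resize(c,None,fx=3,fy=3))
a=cv2.imread('pics/w4.png');b=cv2.imread('pics/bin.png');o=np.zeros((600,640,3),np.uint8);o[:400]=a;o[400:600,:174]=cv2.resize(b,(174,200));cv2.imwrite('pics/v4.png',o)
E
```

```text
14.1 [0.58259745 0.01997003 0.22534461] [[-0.     0.033  0.999]
 [ 0.     0.999 -0.033]
 [-1.     0.    -0.   ]] 0.7963751596546541
head 447 [0.5851 0.0095 0.0891] [0.6084 0.0327 0.0985] [0.5973 0.0214 0.0954] [210.59955257 322.10067114]
bracket 1331
((0.5721510052680969, 0.022084370255470276), (0.188970685005188, 0.0067182015627622604), 87.83136749267578) [0.56405256 0.57971759] -0.07232830282332638 0.11647930809646154
backing 895
((0.627956211566925, 0.019752085208892822), (0.18979120254516602, 0.007087296806275845), 87.80690002441406) [0.61944215 0.63551538] -0.07507145373821127 0.11447030233880921
```

View pics/v4.png

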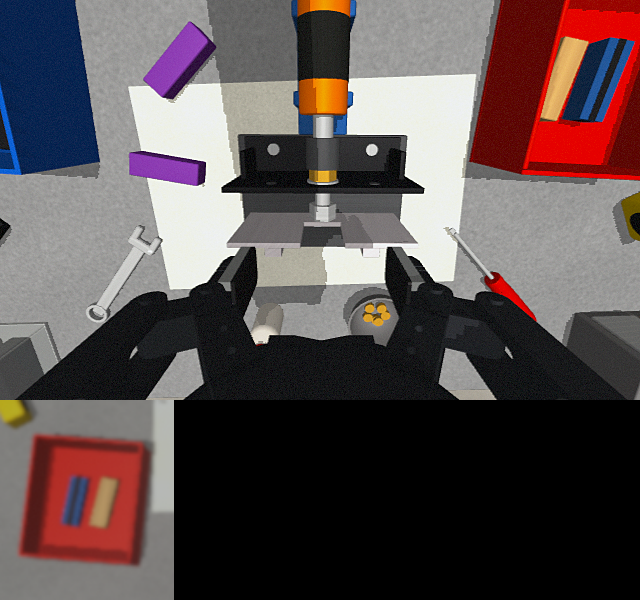

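The picture shows both offcuts lying flat in the bin and a clear gap, with the head at (322,211). The gap centre is x = 0.600 and the head is at y = 0.021, so I go in from here.

>>> step_arm --steps '[[[20,1.5,17.5,0,0,0],[30,0,0,0,0,0],[30,0,0,0,0,0],[25,0,0,0,0,0],[0,0,0,0,0,0],[15,0,0,0,0,0],[15,0,0,0,0,0],[15,0,0,0,0,0],[10,0,0,0,0,0],[0,0,0,0,0,0],[0,0,0,0,0,0]]]' --claw -0.4

```text
t: 15.3
eef_pos: [0.6008, 0.0205, 0.0663]
tool_rot: [[0.001, 0.033, 0.999], [-0.0, 0.999, -0.033], [-1.0, 0.0, 0.001]]
ft_force: [-0.6, 0.9, 0.5]
grip_width: 0.702
```

>>> step_arm --steps '[[[0,0,0,0,0,0],[0,0,0,0,0,0],[0,0,0,0,0,0],[0,0,0,0,0,0],[0,0,0,0,0,0],[0,0,0,0,0,0],[0,0,0,0,0,0],[0,0,0,0,0,0],[0,0,0,0,0,0],[0,0,0,0,0,0],[0,0,0,0,0,0],[0,0,0,0,0,0]]]' --claw 1 --squeeze 40

```text
t: 16.5
eef_pos: [0.601, 0.0209, 0.0664]
tool_rot: [[0.002, 0.033, 0.999], [0.002, 0.999, -0.033], [-1.0, 0.002, 0.002]]
ft_force: [-0.8, 3.5, 5.9]
grip_width: 0.298
```

>>> step_arm --steps '[[[0,0,0,0,0,0],[0,0,0,0,0,0],[0,0,0,0,0,0],[0,0,0,0,0,0],[0,0,0,0,0,0],[0,0,0,0,0,0],[0,0,0,0,0,0],[0,0,0,0,0,0],[0,0,0,0,0,0],[0,0,0,0,0,0]]]'

```text
t: 17.5
eef_pos: [0.601, 0.0209, 0.0664]
tool_rot: [[0.002, 0.033, 0.999], [0.002, 0.999, -0.033], [-1.0, 0.002, 0.002]]
ft_force: [-0.6, 3.0, 6.0]
grip_width: 0.297
```

```bash
python3 -c "
from h import *
p,d,s=snap('wrist','w5');print(s['grip_width'])"
```

```text
0.29657645798666377
```

>>> step_arm --steps '[[[0,0,0,0,0,0],[0,0,0,0,0,0],[0,0,0,0,0,0],[0,0,0,0,0,0],[0,0,0,0,0,0],[0,0,0,0,0,0],[0,0,0,0,0,0],[0,0,0,0,0,0],[0,0,0,0,0,0],[0,0,0,0,0,0],[0,0,0,0,0,0],[0,0,0,0,0,0],[0,0,0,0,0,0],[0,0,0,0,0,0],[0,0,0,0,0,0],[0,0,0,0,0,0],[0,0,0,0,0,0],[0,0,0,0,0,0],[0,0,0,0,0,0],[0,0,0,0,0,0]]]'

```text
t: 19.55
eef_pos: [0.601, 0.0209, 0.0664]
tool_rot: [[0.002, 0.034, 0.999], [0.001, 0.999, -0.034], [-1.0, 0.002, 0.002]]
ft_force: [-1.7, 2.9, 6.9]
grip_width: 0.298
```

```bash
python3 -c "
from h import *
p,d,s=snap('wrist','w6');print(s['grip_width'],s['ft_torque'])
q=np.load('pics/w5.npz')['p'];f=lambda a:cv2.GaussianBlur(a,(5,5),0).astype(int)
D=abs(f(p)-f(q)).max(2);print(D.max(),(D>25).sum());print(np.argwhere(D>25)[:10])
o=cv2.resize(p[60:340,180:460,::-1],(560,560),interpolation=cv2.INTER_CUBIC);cv2.imwrite('pics/v6.png',o)"
```

```text
0.29816683403535005 [ 0.78562785  0.20946289 -0.02269639]
37 7
[[312  31]
 [312  32]
 [313  30]
 [313  31]
 [313  32]
 [314  31]
 [314  32]]
```

View pics/v6.png

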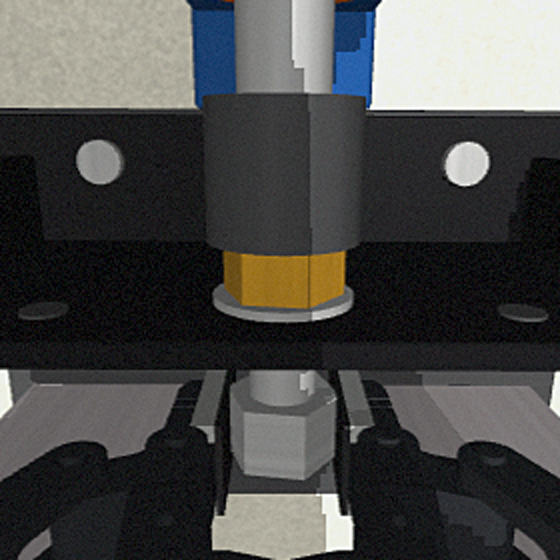

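The picture shows the head at crop (283,435), gripped between both pads. Nothing on it moved over 2 s (the only differing pixels are near (31,313), far from the head), and the opening held at 0.298. I'm handing in.

```bash
python3 -c "
from station import *
print(close_job(),get_state()['grip_width'])"
```

```text
the job is handed in; nothing more can be done
the job is handed in; nothing more can be done
```

Both offcuts are in the red scrap bin, and I handed in at about 19.6 s with the fingers gripping the bolt head at a 40 N squeeze. The hand-in reports no verdict.

- **Offcuts:** After release, the pictures showed both lying flat, side by side, in the upright bin. The profile's top measured 31 mm above the bench, as expected. I did not measure the wood's position, only saw it in the bin. I did not check the bystanders by measurement; nothing looked moved in the pictures.
- **Bolt grip:** The grasp point is about 1 mm from the measured head centre. The grip opening stayed at 0.297–0.298 (about 25 mm) for 3 s. Two wrist pictures 2 s apart showed no change on the bolt or nut.
- **Unmeasured:** I had no direct reading of finger force on the head. The wrist showed a steady pull of about 7 N and 0.8 N m while holding, well under the limit. No check failed.

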